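# Draw the stock tray up to its sprung stop and load it

## Robot

A 6-joint arm with a two-finger parallel gripper is mounted at the origin on the work surface. World frame = base frame: x ahead of the robot, y to its left, z up, the work surface at z = 0. Lengths are in mm, angles in degrees, forces in N, time in s.
With the tool pointing down it reaches from about 350 to 850 mm from the base axis. Payload 8.1 kg.
Tool frame: the origin (TCP) lies on the centre line of the jaws, within the pads' length; the fingertips stand 19 mm ahead of it and the grasp point (between the pads) is the TCP; z points along the fingers, y is the direction in which the jaws open and shut (so a half turn about z gives the same grasp; the last joint's range is limited). The gripper opens to 93 mm and grips with 3 to 60 N. Pads are 15 mm wide; open, the fingers measure 128 mm over their backs; the gripper's body (75 mm by 188 mm) begins 65 mm behind the grasp point.
Start: joints at [-79.893, 7.471, 85.268, -0, 87.261, -4.893], TCP at [155.312, -579.555, 237.635] pointing down, gripper open.
Joint ranges: [-169.43, 169.43], [-51.17, 129.36], [1.28, 143.12], [-76.62, 256.62], [0, 156.53], [-152.29, 152.29]. Speed limits (degrees/s): [136.94, 136.94, 159.86, 180, 180, 180].

## Interface

Orientations are given as a 3x3 rotation matrix whose columns are the frame's x, y, z axes.
In Python, from station import read_state, cams, hand_in gives the robot as it stands.
- The arm moves only by the tool step_arm, never from a script. Its argument "deltas" is one flat list of numbers, 6 for each row, row after row: the shift along the tool's x, y, z in mm, then the turn, a rotation vector about the tool's x, y, z in degrees. In form: [tx, ty, tz, ax, ay, az, tx, ty, tz, ax, ay, az, ...]. A call has 1 to 8 rows; each row shifts and turns the commanded pose from where the row before left it, along the tool's axes as they then stand; what a row does not reach is not made up. A row lasts 1/12 s, in which the tool goes at most 41.7 mm and 7.16 degrees, less where a joint would pass 70% of its speed; a pose out of reach is approached as far as the arm can. A call is refused whole if a number of a shift passes 41.7 or a number of a turn 7.16, either way. A call with a gripper value outside its range is refused whole. "fingers" is the opening, from 0 (shut) to 1 (fully open), set as the call begins (left out, the last holds). The fingers move at their own pace and stop on an object; "newtons" is the grip in N (left out, the last holds). Time passes only in rows, so rows that do not move let the fingers close. It gives the time, the measured TCP pose, the force and the opening at its end, in the units of the state.
- read_state(): the state, without advancing time (a new reading comes with each control period).
- cams.snapshot(name): name is "scene" or "top" or "wrist"; returns the picture (420x560x3 uint8, red, green, blue); there is no depth.
- cams.calibration(name): a dict with "fx", "fy", "cx", "cy" (pixels), "view" (4x4, takes a point from world to camera coordinates); the wrist camera has in their place "mount" (4x4, takes a point from camera to tool coordinates, whose origin is the TCP and whose axes are the flange's). Camera axes: x right, y up, looking along -z (the intrinsics and any distortion apply to the point x, -y, -z); pixel columns grow to the right and rows downward; lengths in mm; the calibration is good to about 2 mm. A picture is of the moment at which its call begins: read the wrist's pose just before it. calibration takes no time and is no camera call.
- hand_in(): hands the job in, once; it reports no verdict.
The state is a dict: "clock": time; "joints": joint angles; "joint_vel": joint speeds; "joint_torque": joint torques, N m; "eef_pos": TCP position; "tool_rot": TCP orientation; "wrist_force": force on the tool from outside, world axes, zero at the start; "moment": the same for the moment, N m; "finger_gap": opening from 0.0 (shut) to 1.0 (fully open).
Only numpy, scipy, OpenCV 4.12 (cv2) and the standard library are available. Lean on these libraries where they do the work, as an engineer would, in place of code of your own. Each camera call takes 0.05 s, during which the arm holds its last target. There are 200 camera calls.

## Task

Hook a fingertip behind the far lip of the grey stock tray and drag it towards you along its wooden bay until it bears snugly on the sprung rubber buffer of the stop, pressing the buffer in by roughly half its travel without ramming it. Then set the brown carton that stands beside the bay upright into the tray's empty middle compartment, without dropping it, and leave the tray resting against the buffer. Leave everything else on the table alone.

Things in the scene. Friction and masses are not known exactly. Their poses are not given: they have to be found in the camera images.
- bay: Fixed wooden bay the tray slides in: plywood base 9 mm thick; two side rails along x, 18 mm wide, tops 35 mm above the table, 148 mm apart inside. Origin on the table midway between the rails, which reach from x = -190 to +210 mm. A wooden stop block, 59 mm high, 28 mm thick, closes the robot's end, its inner face at x = -160 mm. Drag along -x. The far end is open.
- stop: The stop block and its buffer; origin and axes are the bay's. A steel screw holds a round rubber buffer, 28 mm across, 35 mm above the table, at y = 0. The buffer's face is at x = -130 to -85 mm: set anew each time and not measured, to be felt or seen. It is sprung: 2.5 N per mm, 6 mm of travel, then solid. About 8 N is right; under 4 N is not snug, over 15 N is ramming.
- tray: Open grey plastic stock tray, 180 (x) x 140 (y) x 48 mm high, walls 4 mm, loose on the bay's base, 4 mm free each side. Origin at the centre of its underside; +x away from the stop. The near wall's outer face (x = -90 mm) meets the buffer. Weighs 0.6 to 1.1 kg; dragging takes some 2 to 6 N of friction, different each time, besides the buffer's force. Friction holds it there when let go.
- tray_lip (a point): Middle of the outer edge of the tray's far lip, at its top: 101 mm along +x from the tray's origin and 48 mm above its underside. The lip is 6 mm thick and overhangs the far wall's outer face by 11 mm; behind and below it there is free space for a finger down to the bay's base.
- tray_slot (a point): Centre of the floor (5 mm thick) of the tray's empty middle compartment, above the tray's origin: 60 mm (x) x 132 mm (y), dividers 44 mm above the tray's underside. The near and far compartments are packed with small boxes up to 42 mm above the underside.
- carton: Loose brown carton with a paper label, standing upright, 44 (x) x 100 (y) x 90 mm high, 0.25 kg. Origin at the centre of its underside. It goes into the tray with its 44 mm side along the tray's x (either way round). It stands to the left or right of the bay, changing places with the tin.
- tin: Steel tin with a paper label, 72 mm in diameter, 100 mm high, upright, origin at the centre of its underside. Leave alone.
- tape: Roll of tape lying flat, 100 mm outer diameter, 48 mm high. Origin at the centre of its underside. Leave alone.
- jar: Glass jar with a steel cap, 64 mm in diameter, 90 mm high. Origin at the centre of its underside. Leave alone.
- smallbox: Flat white box 70 x 110 x 40 mm. Origin at the centre of its underside. Leave alone.
- screwdriver: Screwdriver lying on the table. Leave alone.
- mug: White mug, 80 mm in diameter, 90 mm high. Origin at the centre of its underside. Leave alone.
- flatbox: Flat brown box 70 x 130 x 30 mm. Origin at the centre of its underside. Leave alone.
Mind the look-alikes: they are no part of the job. Leave any red or turquoise look-alike of the carton alone.

How it is judged (in metres and radians):
On the way, in this order (a step that is already met when the one before it is completed fails the run):
1. the tray is held against the sprung buffer with more than 4 N by the fingers behind its far lip (contact force between tray and stop above 4 N and contact force between the fingers and tray above 1 N and x of the grasp point in the frame of tray above 0.089 m), for 0.3 s.
2. the carton stands upright on the floor of the tray's middle compartment (x of carton in the frame of tray between -0.012 and 0.012 m and y of carton in the frame of tray between -0.022 and 0.022 m and z of carton in the frame of tray below 0.01 m and angle between carton's own z axis and vertical below 0.08 rad), for 0.2 s.
At the end, for the whole second after the job is handed in: Tray still pressing on the buffer (over 0.5 N); carton upright (0.08 rad) on the floor of the middle compartment (underside under 10 mm above the tray's, within 12 mm of the centre along the tray's x, 22 mm along y), released; both at rest (all of step 2 and contact force between tray and stop above 0.5 N and contact force between the fingers and carton below 0.1 N and linear speed of each of carton, tray below 0.02 m/s); the robot touches nothing.
It fails at once if the buffer is rammed: more than 15 N between tray and stop (contact force between tray and stop above 15 N).
It fails at once if the fingers push on the tray with more than 35 N (contact force between the fingers and tray above 35 N).
It fails at once if the carton is dropped: it moves faster than 0.6 m/s while not held (contact force between the fingers and carton below 0.05 N and linear speed of carton above 0.6 m/s).
It fails at once if a bystander is moved by more than 30 mm (distance of any of tin, tape, jar, smallbox, screwdriver, mug, flatbox from where it was at the start of the episode above 0.03 m).
It also fails if it takes over 72 s, if anything falls off the work surface, if the arm or the gripper's body presses on something with over 40 N, if the wrist force passes 120 N, or if a joint passes its speed limit or range.

## Working session

There is one attempt and no reset: what is moved stays moved. The work goes in short steps, Python scripts to look and compute and a tool call to move; the robot and the scene stay as the last step left them, time stands still between calls to the robot, and variables do not carry over. Pictures are saved under pics/ and viewed, about 8 in all and at most 12, crops included, and the job is handed in when it is done.

Besides the shell and the picture viewer there is one more tool, called after "Call:" by a JSON object that holds its "api" and its "payload". step_arm: Moves the arm, as the interface text tells. Its arguments: {"type":"object","properties":{"deltas":{"type":"array","items":{"type":"number"}},"fingers":{"type":"number"},"newtons":{"type":"number"}},"required":["deltas"]}

```bash
ls; mkdir -p pics
cat > h.py <<'E'
import numpy as np, cv2
from station import read_state, cams, hand_in
def snap(n,f):
    im=cams.snapshot(n); cv2.imwrite('pics/'+f,im[:,:,::-1]); return im
def ray(n,u,v):
    c=cams.calibration(n)
    if 'view' in c: M=np.linalg.inv(np.array(c['view']))
    else:
        s=read_state(); T=np.eye(4); T[:3,:3]=s['tool_rot']; T[:3,3]=s['eef_pos']; M=T@np.array(c['mount'])
    d=np.array([(u-c['cx'])/c['fx'],-(v-c['cy'])/c['fy'],-1])
    return M[:3,3],M[:3,:3]@d
def onz(n,u,v,z):
    o,d=ray(n,u,v); return o+d*(z-o[2])/d[2]
E
python3 - <<'E'
from h import *
a=snap('scene','s0.png');b=snap('top','t0.png')
for n in('scene','top','wrist'): print(n,cams.calibration(n))
print(read_state())
E
```

```text
pics
scene {'fx': 491.6483040684868, 'fy': 491.6483040684868, 'cx': 283.99108293391356, 'cy': 198.12524499381044, 'view': array([[ 3.77669490e-02,  9.99099242e-01,  1.93484307e-02,
        -3.17872777e+01],
       [-7.37773593e-01,  1.48188293e-02,  6.74885566e-01,
         3.69279732e+02],
       [ 6.73990937e-01, -3.97631300e-02,  7.37668700e-01,
        -1.83829377e+03],
       [ 0.00000000e+00,  0.00000000e+00,  0.00000000e+00,
         1.00000000e+00]])}
top {'fx': 389.7160619424541, 'fy': 389.7160619424541, 'cx': 280.0902395313122, 'cy': 211.9958219926463, 'view': array([[ 1.41639676e-02, -9.99899161e-01, -1.02444463e-03,
         1.70780644e+00],
       [ 9.91153557e-01,  1.39048529e-02,  1.31989701e-01,
        -6.00599312e+02],
       [-1.31962147e-01, -2.88487979e-03,  9.91250558e-01,
        -1.23643206e+03],
       [ 0.00000000e+00,  0.00000000e+00,  0.00000000e+00,
         1.00000000e+00]])}
wrist {'fx': 314.71756788867975, 'fy': 314.71756788867975, 'cx': 276.62708511877963, 'cy': 208.8942136555737, 'mount': array([[-2.23955926e-04,  9.57228971e-01,  2.89331380e-01,
   
[... 377 characters left out ...]
4,
        8.72611301e+01, -4.89415639e+00]), 'joint_vel': array([ 0.02945736, -0.04608245, -0.12285366,  0.01881596, -0.1013943 ,
        0.01057014]), 'joint_torque': array([ 2.06271390e-03, -5.61340642e+01, -4.93095016e+01,  7.71923969e-02,
        2.92172522e-02, -7.73844681e-05]), 'eef_pos': array([ 155.23573835, -579.07772609,  236.69213152]), 'tool_rot': array([[ 9.65919022e-01,  2.58844280e-01, -2.84536350e-04],
       [ 2.58844394e-01, -9.65917655e-01,  1.63207907e-03],
       [ 1.47615646e-04, -1.65010685e-03, -9.99998628e-01]]), 'wrist_force': array([-0.72520868, -0.36693944,  0.3668903 ]), 'moment': array([-0.002298  ,  0.03209645, -0.0251351 ]), 'finger_gap': 0.9967339109387747}
```

View pics/t0.png

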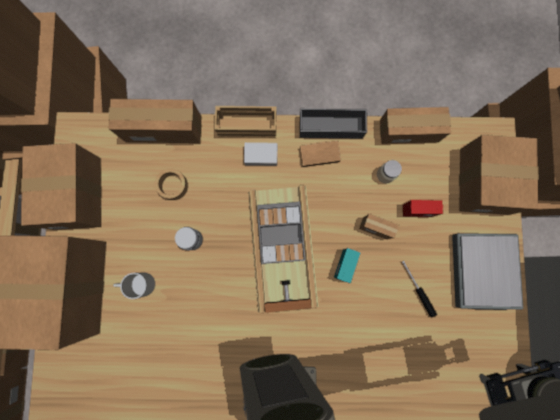

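View pics/s0.png

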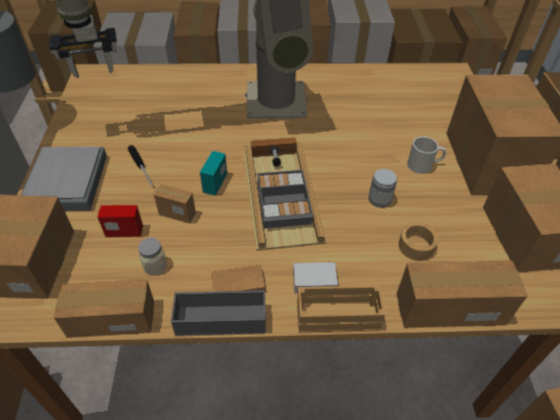

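The top view shows the bay at about (285,250) and the grey tray at about (280,234). The screw and buffer are near (285,290). The carton is at (380,226), to the right of the bay, with turquoise (347,265) and red (425,208) look-alikes next to it.

Run:
```python
from h import *
a=cv2.imread('pics/t0.png')[180:315,245:405]
cv2.imwrite('pics/t0c.png',cv2.resize(a,None,fx=4.4,fy=4.4,interpolation=cv2.INTER_CUBIC))
b=cv2.imread('pics/s0.png')[130:255,145:330]
cv2.imwrite('pics/s0c.png',cv2.resize(b,None,fx=4.3,fy=4.3,interpolation=cv2.INTER_CUBIC))
for u,v,z in[(255,190,35),(305,187,35),(262,310,35),(312,305,35),(280,234,40),(380,226,90)]: print(onz('top',u,v,z).round())
```

```text
[673.  94.  35.]
[686. -71.  35.]
[286.  63.  35.]
[304. -96.  35.]
[528.   9.  40.]
[ 554. -303.   90.]
```

View pics/t0c.png

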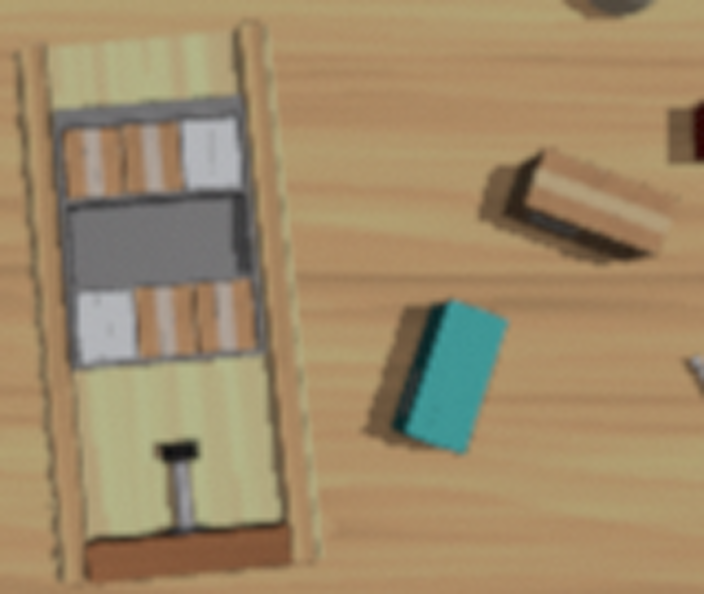

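View pics/s0c.png

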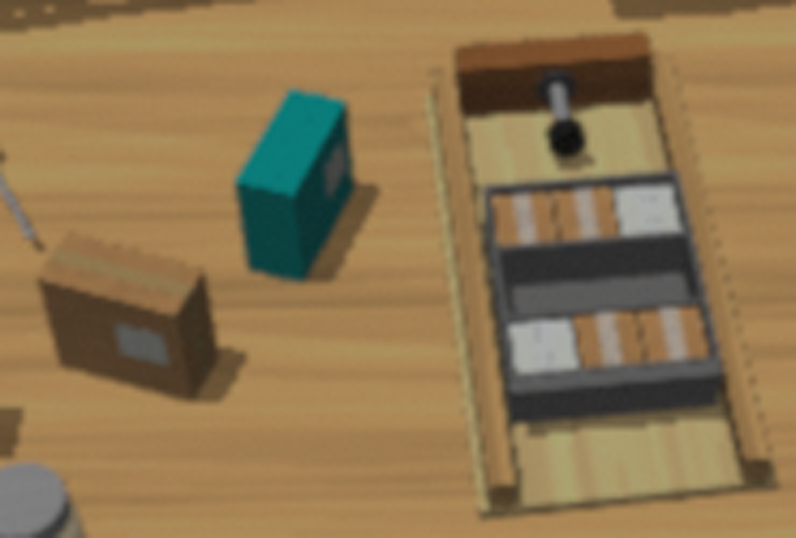

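Run:
```python
from h import *
T=lambda u,v,z: onz('top',u/4.4+245-.4,v/4.4+180-.4,z)
S=lambda u,v,z: onz('scene',u/4.3+145-.4,v/4.3+130-.4,z)
for n,F,u,v,z in[('rail L far in',T,47,47,35),('rail L near in',T,88,545,35),('rail R far in',T,238,30,35),('R near in',T,290,540,35),
 ('lipL',T,53,112,57),('lipR',T,242,95,57),('nearL',T,75,367,57),('nearR',T,262,350,57),('bufL',T,158,442,44),('bufR',T,198,440,44),
 ('C1',T,547,150,90),('C2',T,672,212,90),('C3',T,655,257,90),('C4',T,525,192,90),
 ('stop inner L',T,88,545,59),('stop inner R',T,290,527,59),
 ('S lipL',S,722,378,57),('S lipR',S,508,390,57),('S nearL',S,675,177,57),('S nearR',S,488,190,57),
 ('S c near-right',S,72,235,90),('S c',S,205,270,90),('S c',S,180,315,90),('S c',S,42,282,90),('S c bot',S,190,398,0),('S c bot',S,60,362,0)]: print(n,F(u,v,z).round(1))
```

```text
rail L far in [672.5  93.4  35. ]
rail L near in [306.3  55.4  35. ]
rail R far in [687.6 -50.3  35. ]
R near in [312.  -90.9  35. ]
lipL [619.8  86.4  57. ]
lipR [634.5 -52.6  57. ]
nearL [434.   66.4  57. ]
nearR [448.1 -68.5  57. ]
bufL [381.    5.7  44. ]
bufR [382.8 -23.3  44. ]
C1 [ 592.4 -269.1   90. ]
C2 [ 549.2 -357.2   90. ]
C3 [ 517.  -344.4   90. ]
C4 [ 562. -253.   90.]
stop inner L [308.7  54.5  59. ]
stop inner R [323.3 -89.   59. ]
S lipL [628.   86.9  57. ]
S lipR [635.1 -52.4  57. ]
S nearL [440.7  67.8  57. ]
S nearR [451.4 -64.9  57. ]
S c near-right [ 522.2 -340.8   90. ]
S c [ 555.9 -250.    90. ]
S c [ 595.3 -262.5   90. ]
S c [ 564.6 -354.7   90. ]
S c bot [ 589.9 -267.7    0. ]
S c bot [ 555.9 -359.3    0. ]
```

Call:
{"api": "step_arm", "payload": {"deltas": [37,-14,0,0,0,0,37,-14,0,0,0,0,37,-14,0,0,0,0,37,-14,0,0,0,0,37,-14,0,0,0,0,37,-14,0,0,0,0], "fingers": 0, "newtons": 20}}

```text
clock: 0.6
eef_pos: [349.1, -439.4, 237.2]
tool_rot: [[0.966, 0.258, -0.0], [0.258, -0.966, 0.001], [-0.0, -0.001, -1.0]]
wrist_force: [1.0, -1.1, 0.1]
finger_gap: 0.618
```

Call:
{"api": "step_arm", "payload": {"deltas": [37,-14,0,0,0,0,37,-14,0,0,0,0,37,-14,0,0,0,0,37,-14,0,0,0,0,37,-14,0,0,0,0,37,-14,0,0,0,0,0,0,0,0,0,4.5,0,0,0,0,0,4.5]}}

```text
clock: 1.27
eef_pos: [542.3, -300.0, 236.7]
tool_rot: [[0.994, 0.105, -0.001], [0.105, -0.994, 0.001], [-0.001, -0.001, -1.0]]
wrist_force: [-0.6, -0.5, 0.2]
finger_gap: 0.045
```

Call:
{"api": "step_arm", "payload": {"deltas": [0,0,0,0,0,0,0,0,0,0,0,0]}}

```text
clock: 1.43
eef_pos: [540.5, -302.1, 237.1]
tool_rot: [[0.994, 0.107, -0.001], [0.107, -0.994, 0.0], [-0.001, -0.001, -1.0]]
wrist_force: [-0.2, 1.0, -0.8]
finger_gap: 0.006
```

Run:
```python
from h import *
a=snap('wrist','w0.png'); s=read_state(); print(s['eef_pos'],s['tool_rot'],s['joints'],s['wrist_force'],s['finger_gap'])
```

```text
[ 540.37549544 -302.42715609  237.25053569] [[ 9.94270065e-01  1.06895717e-01 -5.85972229e-04]
 [ 1.06895943e-01 -9.94270145e-01  3.69198889e-04]
 [-5.43148913e-04 -4.29721457e-04 -9.99999760e-01]] [-3.39760181e+01  1.04799922e+01  8.19840883e+01 -1.22160877e-03
  8.75755829e+01  4.98876288e+01] [-0.55909889 -0.0876461  -0.25673929] 0.010996458461660247
```

View pics/w0.png

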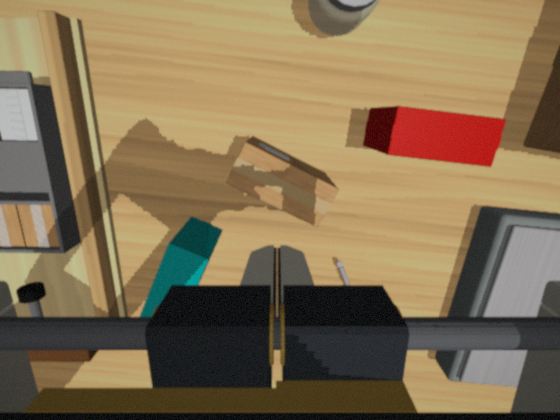

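The wrist picture shows the carton at about (282,182). Its far face with the label is at (272,150), red is on the right and turquoise at lower left. I'll enlarge it to get the corners.

Run:
```python
from h import *
a=cv2.imread('pics/w0.png')[120:240,210:360]
cv2.imwrite('pics/w0c.png',cv2.resize(a,None,fx=5,fy=5,interpolation=cv2.INTER_CUBIC))
```

```text
(no output)
```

View pics/w0c.png

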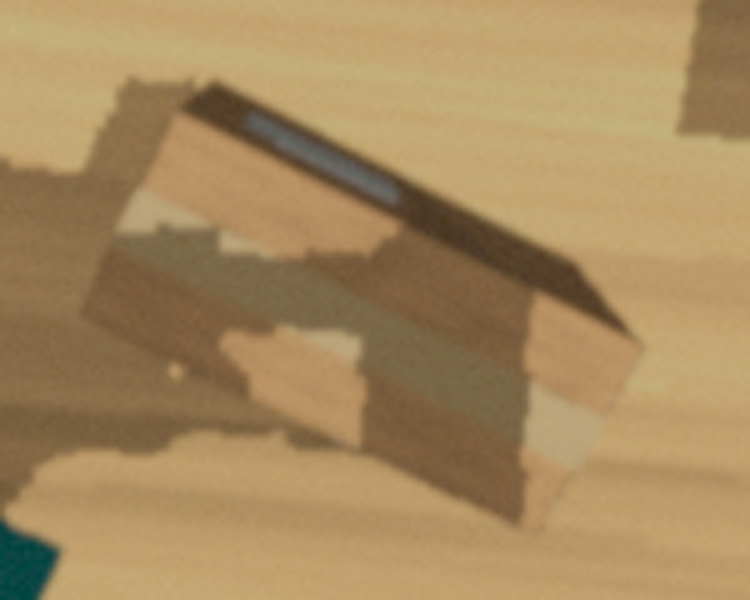

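Run:
```python
from h import *
P=np.array([onz('wrist',u/5+210-.4,v/5+120-.4,90) for u,v in[(180,110),(643,345),(535,532),(82,315)]])
print(P.round(1),P.mean(0).round(1))
e=P[0]-P[1]+P[3]-P[2];print(np.linalg.norm(P[0]-P[1]),np.linalg.norm(P[3]-P[2]),np.linalg.norm(P[0]-P[3]),np.linalg.norm(P[1]-P[2]),np.degrees(np.arctan2(e[1],e[0])))
for u,v in[(40,75),(75,250),(32,293)]: print(onz('wrist',u,v,57 if u>32 else 45))
```

```text
[[ 592.7 -268.1   90. ]
 [ 558.1 -359.6   90. ]
 [ 518.3 -344.5   90. ]
 [ 552.5 -252.6   90. ]] [ 555.4 -306.2   90. ]
97.85280776880907 98.15061043315525 43.055500734406685 42.613969101631405 69.44229437723044
[631.18139184 -63.96106723  57.        ]
[449.32561571 -83.15445596  57.        ]
[379.46718289 -18.72651226  45.        ]
```

Call:
{"api": "step_arm", "payload": {"deltas": [16.2,-34.3,0,0,0,0,16.2,-34.3,0,0,0,0,16.2,-34.3,0,0,0,0,16.2,-34.3,0,0,0,0,16.2,-34.3,0,0,0,0,16.2,-34.3,0,0,0,0,16.2,-34.3,0,0,0,0,16.2,-34.3,0,0,0,0]}}

```text
clock: 2.15
eef_pos: [641.0, -14.9, 237.8]
tool_rot: [[0.994, 0.106, 0.0], [0.106, -0.994, -0.0], [0.0, 0.0, -1.0]]
wrist_force: [0.8, 0.1, 0.6]
finger_gap: 0.004
```

Call:
{"api": "step_arm", "payload": {"deltas": [16.2,-34.3,0,0,0,0,0,0,0,0,0,0,0,0,0,0,0,0,0,0,0,0,0,0]}}

```text
clock: 2.48
eef_pos: [653.2, 19.2, 237.5]
tool_rot: [[0.994, 0.106, -0.0], [0.106, -0.994, -0.001], [-0.0, 0.0, -1.0]]
wrist_force: [-0.7, 0.1, 0.3]
finger_gap: 0.003
```

Run:
```python
from h import *
a=snap('wrist','w1.png'); s=read_state(); print(s['eef_pos'],s['tool_rot'],s['wrist_force'])
```

```text
[653.16260373  18.48425084 237.5345423 ] [[ 9.94548632e-01  1.04273255e-01 -3.26278214e-04]
 [ 1.04273094e-01 -9.94548587e-01 -4.79350528e-04]
 [-3.74482977e-04  4.42715373e-04 -9.99999832e-01]] [-0.81756181 -0.11596699  0.25221718]
```

View pics/w1.png

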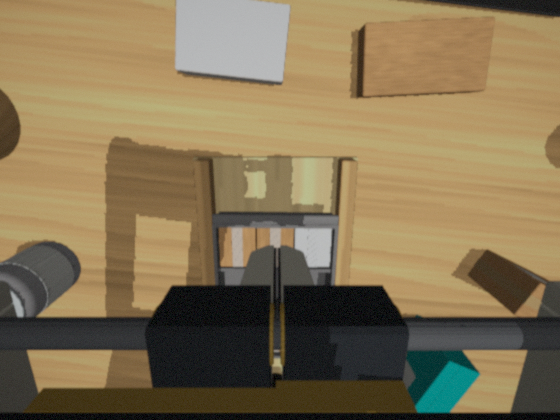

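The far lip runs along v≈213 from u≈216 to 339. It is square to the picture and central in the bay, with free base behind it at v 160–212.

Run:
```python
from h import *
for p in [(216,214,57),(339,214,57),(277.5,213.5,57),(213,158,35),(336,158,35),(195,158,35),(357,158,35)]:print(p,onz('wrist',*p).round(1))
```

```text
(216, 214, 57) [621.9  81.7  57. ]
(339, 214, 57) [635.8 -51.8  57. ]
(277.5, 213.5, 57) [629.4  15.   57. ]
(213, 158, 35) [679.   91.8  35. ]
(336, 158, 35) [693.1 -43.4  35. ]
(195, 158, 35) [677.  111.5  35. ]
(357, 158, 35) [695.5 -66.5  35. ]
```

Call:
{"api": "step_arm", "payload": {"deltas": [0,0,38,0,0,0,0,0,38,0,0,0,0,0,38,0,0,0,0,0,35,0,0,0,0,0,25,0,0,0,0,0,14,0,0,0,0,0,0,0,0,0,0,0,0,0,0,0]}}

```text
clock: 3.2
eef_pos: [653.3, 18.7, 50.0]
tool_rot: [[0.995, 0.103, -0.0], [0.103, -0.995, -0.0], [-0.0, 0.0, -1.0]]
wrist_force: [0.3, 0.7, 0.6]
finger_gap: 0.006
```

Call:
{"api": "step_arm", "payload": {"deltas": [-3,0,0,0,0,0,-3,0,0,0,0,0,-2,0,0,0,0,0,0,0,0,0,0,0]}}

```text
clock: 3.53
eef_pos: [646.1, 19.0, 51.3]
tool_rot: [[0.995, 0.105, 0.002], [0.105, -0.995, -0.0], [0.002, 0.0, -1.0]]
wrist_force: [-0.5, 0.3, 0.1]
finger_gap: 0.005
```

Call:
{"api": "step_arm", "payload": {"deltas": [-2,0,0,0,0,0,-2,0,0,0,0,0,-2,0,0,0,0,0,-2,0,0,0,0,0,-2,0,0,0,0,0,-2,0,0,0,0,0,-1,0,0,0,0,0,-1,0,0,0,0,0]}}

```text
clock: 4.2
eef_pos: [631.7, 17.6, 49.7]
tool_rot: [[0.995, 0.105, 0.001], [0.105, -0.995, 0.0], [0.001, -0.0, -1.0]]
wrist_force: [2.2, 0.4, -2.2]
finger_gap: 0.004
```

Call:
{"api": "step_arm", "payload": {"deltas": [-1.5,0,0,0,0,0,-1.5,0,0,0,0,0,-1.5,0,0,0,0,0,-1.5,0,0,0,0,0,-1.5,0,0,0,0,0,-1.5,0,0,0,0,0]}}

```text
clock: 4.7
eef_pos: [622.5, 16.6, 49.7]
tool_rot: [[0.995, 0.105, 0.0], [0.105, -0.995, 0.0], [0.0, 0.0, -1.0]]
wrist_force: [4.0, 0.2, -0.4]
finger_gap: 0.005
```

Call:
{"api": "step_arm", "payload": {"deltas": [-1.5,0,0,0,0,0,-1.5,0,0,0,0,0,-1.5,0,0,0,0,0,-1.5,0,0,0,0,0]}}

```text
clock: 5.03
eef_pos: [616.5, 16.0, 49.7]
tool_rot: [[0.995, 0.105, 0.0], [0.105, -0.995, -0.0], [0.0, 0.0, -1.0]]
wrist_force: [4.5, -0.1, -1.7]
finger_gap: 0.007
```

Call:
{"api": "step_arm", "payload": {"deltas": [-2,0,0,0,0,0,-2,0,0,0,0,0,-2,0,0,0,0,0,-2,0,0,0,0,0]}}

```text
clock: 5.37
eef_pos: [608.6, 15.1, 49.7]
tool_rot: [[0.995, 0.104, 0.0], [0.104, -0.995, 0.0], [0.0, 0.0, -1.0]]
wrist_force: [4.1, 0.9, -0.8]
finger_gap: 0.004
```

Call:
{"api": "step_arm", "payload": {"deltas": [-2,0,0,0,0,0,-2,0,0,0,0,0,-2,0,0,0,0,0]}}

```text
clock: 5.62
eef_pos: [602.6, 14.5, 49.7]
tool_rot: [[0.995, 0.105, 0.0], [0.105, -0.995, -0.0], [0.0, 0.0, -1.0]]
wrist_force: [3.4, 0.2, -0.8]
finger_gap: 0.004
```

Call:
{"api": "step_arm", "payload": {"deltas": [-2,0,0,0,0,0,-2,0,0,0,0,0,-2,0,0,0,0,0]}}

```text
clock: 5.87
eef_pos: [596.6, 13.9, 49.7]
tool_rot: [[0.995, 0.105, 0.0], [0.105, -0.995, -0.0], [0.0, 0.0, -1.0]]
wrist_force: [4.8, 0.4, -0.8]
finger_gap: 0.005
```

Run:
```python
from h import *
a=snap('top','t1.png')[180:315,245:405]; cv2.imwrite('pics/t1c.png',cv2.resize(a,None,fx=4.4,fy=4.4,interpolation=cv2.INTER_CUBIC)[:,:,::-1])
for i in range(4):
    s=read_state(); print(s['clock'],s['eef_pos'],s['wrist_force']); cams.snapshot('top')
```

```text
5.9167 [596.29295931  13.88652974  49.64923013] [ 0.927711   -0.01672669 -0.44747549]
5.9667 [596.28926496  13.89333062  49.64584284] [ 1.93421838 -0.18634639  0.04254514]
6.0167 [596.31007945  13.88956162  49.64592503] [ 1.00213185 -0.00567437  1.60465278]
6.0667 [596.30892017  13.88649273  49.59969171] [1.50521459 0.53136695 1.67888609]
```

View pics/t1c.png

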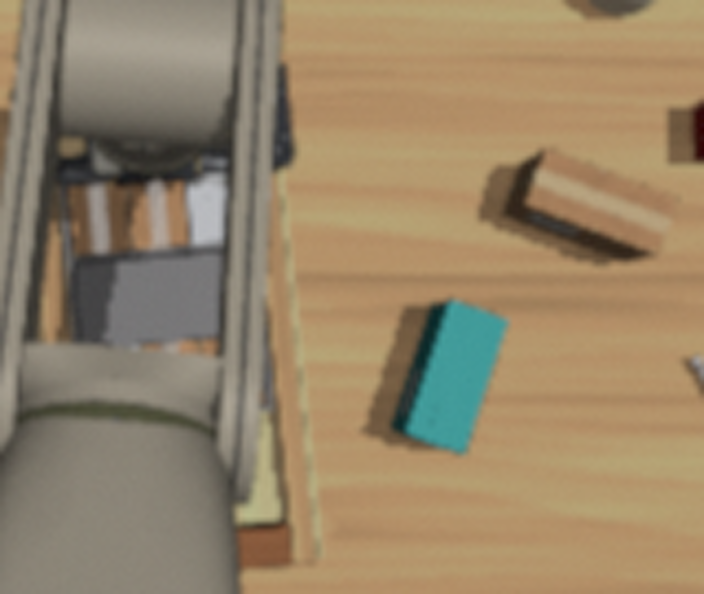

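The tray follows the fingers, and sliding friction is about 4.2 N. I'll slow down from here to feel for the buffer.

Call:
{"api": "step_arm", "payload": {"deltas": [-1.2,0,0,0,0,0,-1.2,0,0,0,0,0,-1.2,0,0,0,0,0,-1.2,0,0,0,0,0,-1.2,0,0,0,0,0,-1.2,0,0,0,0,0]}}

```text
clock: 6.62
eef_pos: [589.4, 13.2, 49.5]
tool_rot: [[0.995, 0.105, -0.0], [0.105, -0.995, 0.0], [-0.0, -0.0, -1.0]]
wrist_force: [3.1, 1.2, -2.1]
finger_gap: 0.004
```

Call:
{"api": "step_arm", "payload": {"deltas": [-1,0,0,0,0,0,-1,0,0,0,0,0]}}

```text
clock: 6.78
eef_pos: [587.4, 13.0, 49.6]
tool_rot: [[0.995, 0.105, -0.0], [0.105, -0.995, 0.0], [-0.0, -0.0, -1.0]]
wrist_force: [3.5, 0.4, -1.6]
finger_gap: 0.003
```

Call:
{"api": "step_arm", "payload": {"deltas": [-1,0,0,0,0,0,-1,0,0,0,0,0]}}

```text
clock: 6.95
eef_pos: [585.4, 12.8, 49.5]
tool_rot: [[0.995, 0.105, -0.0], [0.105, -0.995, 0.0], [-0.0, -0.0, -1.0]]
wrist_force: [3.5, 0.1, -2.2]
finger_gap: 0.007
```

Call:
{"api": "step_arm", "payload": {"deltas": [-1,0,0,0,0,0]}}

```text
clock: 7.03
eef_pos: [584.5, 12.7, 49.6]
tool_rot: [[0.995, 0.105, -0.0], [0.105, -0.995, 0.0], [-0.0, -0.0, -1.0]]
wrist_force: [3.7, 0.7, -2.6]
finger_gap: 0.005
```

Call:
{"api": "step_arm", "payload": {"deltas": [-1,0,0,0,0,0]}}

```text
clock: 7.12
eef_pos: [583.4, 12.6, 49.6]
tool_rot: [[0.995, 0.105, -0.0], [0.105, -0.995, 0.0], [-0.0, -0.0, -1.0]]
wrist_force: [3.2, 0.0, -2.3]
finger_gap: 0.005
```

Call:
{"api": "step_arm", "payload": {"deltas": [-1,0,0,0,0,0]}}

```text
clock: 7.2
eef_pos: [582.4, 12.4, 49.6]
tool_rot: [[0.995, 0.105, -0.0], [0.105, -0.995, -0.0], [-0.0, -0.0, -1.0]]
wrist_force: [2.2, 0.5, -2.4]
finger_gap: 0.002
```

Call:
{"api": "step_arm", "payload": {"deltas": [-1,0,0,0,0,0]}}

```text
clock: 7.28
eef_pos: [581.5, 12.3, 49.6]
tool_rot: [[0.995, 0.105, -0.0], [0.105, -0.995, 0.0], [-0.0, -0.0, -1.0]]
wrist_force: [2.8, -0.3, -2.7]
finger_gap: 0.005
```

Call:
{"api": "step_arm", "payload": {"deltas": [-1,0,0,0,0,0]}}

```text
clock: 7.37
eef_pos: [580.4, 12.2, 49.6]
tool_rot: [[0.995, 0.105, -0.0], [0.105, -0.995, 0.0], [-0.0, -0.0, -1.0]]
wrist_force: [2.6, -0.1, -2.7]
finger_gap: 0.009
```

Call:
{"api": "step_arm", "payload": {"deltas": [-1,0,0,0,0,0]}}

```text
clock: 7.45
eef_pos: [579.6, 12.1, 49.6]
tool_rot: [[0.995, 0.104, 0.0], [0.104, -0.995, 0.0], [0.0, -0.0, -1.0]]
wrist_force: [4.5, 0.2, -2.3]
finger_gap: 0.005
```

Call:
{"api": "step_arm", "payload": {"deltas": [-1,0,0,0,0,0]}}

```text
clock: 7.53
eef_pos: [578.9, 12.1, 49.8]
tool_rot: [[0.995, 0.105, 0.001], [0.105, -0.995, 0.0], [0.001, 0.0, -1.0]]
wrist_force: [5.8, 0.6, -2.9]
finger_gap: 0.001
```

Call:
{"api": "step_arm", "payload": {"deltas": [-0.7,0,0,0,0,0]}}

```text
clock: 7.62
eef_pos: [578.5, 12.0, 50.0]
tool_rot: [[0.995, 0.105, 0.001], [0.105, -0.995, 0.0], [0.001, 0.0, -1.0]]
wrist_force: [7.0, 0.0, -3.0]
finger_gap: 0.005
```

Call:
{"api": "step_arm", "payload": {"deltas": [-0.7,0,0,0,0,0]}}

```text
clock: 7.7
eef_pos: [578.1, 11.9, 50.1]
tool_rot: [[0.995, 0.104, 0.002], [0.104, -0.995, 0.0], [0.002, 0.0, -1.0]]
wrist_force: [6.4, 0.9, -2.5]
finger_gap: 0.004
```

Call:
{"api": "step_arm", "payload": {"deltas": [-0.7,0,0,0,0,0]}}

```text
clock: 7.78
eef_pos: [577.7, 11.8, 50.3]
tool_rot: [[0.995, 0.105, 0.003], [0.105, -0.995, 0.0], [0.003, 0.0, -1.0]]
wrist_force: [8.6, 1.5, -2.9]
finger_gap: 0.005
```

Call:
{"api": "step_arm", "payload": {"deltas": [-0.8,0,0,0,0,0]}}

```text
clock: 7.87
eef_pos: [577.2, 11.7, 50.5]
tool_rot: [[0.995, 0.104, 0.003], [0.104, -0.995, 0.0], [0.003, 0.0, -1.0]]
wrist_force: [8.9, 0.6, -2.6]
finger_gap: 0.002
```

Call:
{"api": "step_arm", "payload": {"deltas": [-0.8,0,0,0,0,0]}}

```text
clock: 7.95
eef_pos: [576.8, 11.7, 50.6]
tool_rot: [[0.995, 0.105, 0.004], [0.105, -0.995, 0.0], [0.004, 0.0, -1.0]]
wrist_force: [10.3, 1.3, -3.0]
finger_gap: 0.007
```

Call:
{"api": "step_arm", "payload": {"deltas": [0,0,0,0,0,0,0,0,0,0,0,0]}}

```text
clock: 8.12
eef_pos: [576.7, 11.7, 50.7]
tool_rot: [[0.995, 0.104, 0.004], [0.104, -0.995, 0.0], [0.004, 0.0, -1.0]]
wrist_force: [8.7, 0.8, -3.0]
finger_gap: 0.004
```

Call:
{"api": "step_arm", "payload": {"deltas": [0,0,0,0,0,0,0,0,0,0,0,0,0,0,0,0,0,0,0,0,0,0,0,0]}}

```text
clock: 8.45
eef_pos: [576.7, 11.7, 50.6]
tool_rot: [[0.995, 0.104, 0.004], [0.104, -0.995, 0.0], [0.004, 0.0, -1.0]]
wrist_force: [8.6, 0.1, -2.6]
finger_gap: 0.007
```

Felt contact at x≈580.0, now pressed in about 3.3 mm, which is roughly 8 N on the buffer. I've held this for 0.5 s. Next I back off slowly and then lift clear.

Call:
{"api": "step_arm", "payload": {"deltas": [0.5,0,0,0,0,0,0.5,0,0,0,0,0,0.5,0,0,0,0,0,0.5,0,0,0,0,0,0.5,0,0,0,0,0,0.5,0,0,0,0,0,0.5,0,0,0,0,0,0.5,0,0,0,0,0]}}

```text
clock: 9.12
eef_pos: [578.5, 12.0, 49.6]
tool_rot: [[0.995, 0.105, -0.001], [0.105, -0.995, -0.0], [-0.001, -0.0, -1.0]]
wrist_force: [-0.3, 0.2, -0.1]
finger_gap: 0.009
```

Call:
{"api": "step_arm", "payload": {"deltas": [0.5,0,0,0,0,0,0.5,0,0,0,0,0,0.5,0,0,0,0,0,0.5,0,0,0,0,0,1,0,0,0,0,0,2,0,0,0,0,0,4,0,0,0,0,0,8,0,0,0,0,0]}}

```text
clock: 9.78
eef_pos: [595.8, 13.8, 49.5]
tool_rot: [[0.995, 0.104, -0.001], [0.104, -0.995, -0.0], [-0.001, -0.0, -1.0]]
wrist_force: [-0.1, -0.1, 0.7]
finger_gap: 0.002
```

Call:
{"api": "step_arm", "payload": {"deltas": [0,0,0,0,0,0,0,0,-20,0,0,0,0,0,-38,0,0,0,0,0,-38,0,0,0,0,0,-38,0,0,0,0,0,-38,0,0,0,0,0,0,0,0,0]}}

```text
clock: 10.37
eef_pos: [600.3, 13.6, 232.0]
tool_rot: [[0.994, 0.105, 0.014], [0.105, -0.995, -0.001], [0.014, 0.002, -1.0]]
wrist_force: [-0.1, -0.3, 1.6]
finger_gap: 0.005
```

Call:
{"api": "step_arm", "payload": {"deltas": [-37,0,0,0,0,0,-37,0,0,0,0,0,-37,0,0,0,0,0,-37,0,0,0,0,0,0,0,0,0,0,0,0,0,0,0,0,0,0,0,0,0,0,0], "fingers": 1}}

```text
clock: 10.95
eef_pos: [449.5, -1.7, 222.3]
tool_rot: [[0.995, 0.104, 0.002], [0.104, -0.995, -0.0], [0.002, 0.0, -1.0]]
wrist_force: [-0.4, 0.8, 0.2]
finger_gap: 0.459
```

Run:
```python
from h import *
s=read_state(); a=snap('wrist','w2.png'); print(s['eef_pos'],s['tool_rot'],s['wrist_force'])
```

```text
[449.51717021  -1.72125189 222.34824882] [[ 9.94540369e-01  1.04328953e-01  2.21901020e-03]
 [ 1.04329625e-01 -9.94542756e-01 -1.89111530e-04]
 [ 2.18717071e-03  4.19587554e-04 -9.99997520e-01]] [-0.42873049  0.79865128  0.21520444]
```

View pics/w2.png

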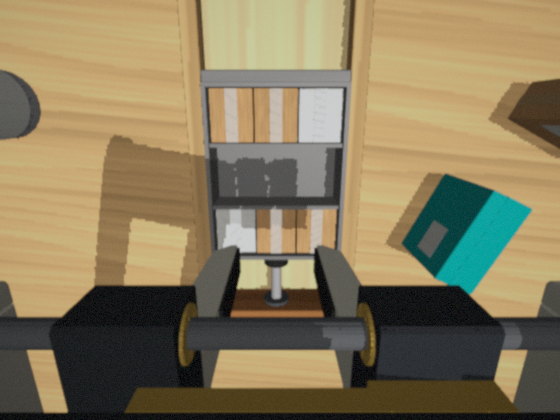

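The tray rests at the buffer, which touches at about (277,262). The lip is at v≈70 for u 202–350, and the middle compartment spans v≈146–205 and u≈212–341.

Run:
```python
from h import *
e=np.array([np.cos(np.radians(6)),np.sin(np.radians(6)),0])
for n,u,v,z in [('lip mid',276,70.5,57),('lipL',202,71,57),('lipR',350,70.5,57),('far div',276,146,53),('near div',276,205,53),('near wall outer',276,258,57)]:
    p=onz('wrist',u,v,z); print(n,p.round(1), 'along',(p@e).round(1))
print('lip-101e',(onz('wrist',276,70.5,57)-101*e).round(1))
im=cv2.imread('pics/w2.png'); g=cv2.cvtColor(im,cv2.COLOR_BGR2GRAY)
print(g[60:80,290],g[138:152,310],g[195:212,310])
```

```text
lip mid [567.5  11.2  57. ] along 565.6
lipL [560.   78.5  57. ] along 565.2
lipR [574.6 -56.1  57. ] along 565.6
far div [499.5   4.1  53. ] along 497.2
near div [439.1  -2.2  53. ] along 436.5
near wall outer [380.7  -8.3  57. ] along 377.8
lip-101e [467.1   0.6  57. ]
[196 196 197 196 196 197 197 195 190 166 136 135 139 141 140 139 141 140
 141 142] [206 205 204 194 160 127 136 144 147 145 146 145 144 146] [133 108  72  50  49  53  55  49  57  62  91 118 134 135 142 151 159]
```

Call:
{"api": "step_arm", "payload": {"deltas": [9.2,39.2,0,0,0,0,9.2,39.2,0,0,0,0,9.2,39.2,0,0,0,0,9.2,39.2,0,0,0,0,9.2,39.2,0,0,0,0,9.2,39.2,0,0,0,0,9.2,39.2,0,0,0,0,9.2,39.2,0,0,0,0]}}

```text
clock: 11.67
eef_pos: [556.3, -308.5, 220.6]
tool_rot: [[0.995, 0.105, -0.0], [0.105, -0.995, 0.0], [-0.0, -0.0, -1.0]]
wrist_force: [0.6, -0.1, 0.2]
finger_gap: 0.995
```

Call:
{"api": "step_arm", "payload": {"deltas": [0,0,0,0,0,-7,0,0,0,0,0,-7,0,0,0,0,0,-7,0,0,0,0,0,-7,0,0,0,0,0,-7,0,0,0,0,0,-7,0,0,0,0,0,-7,0,0,0,0,0,-7]}}

```text
clock: 12.33
eef_pos: [556.0, -306.4, 220.7]
tool_rot: [[0.464, 0.886, -0.0], [0.886, -0.464, 0.0], [0.0, -0.0, -1.0]]
wrist_force: [0.0, 0.0, -0.4]
finger_gap: 0.999
```

Call:
{"api": "step_arm", "payload": {"deltas": [0,0,0,0,0,-7,0,0,0,0,0,-0.4,0,0,0,0,0,0,0,0,0,0,0,0]}}

```text
clock: 12.67
eef_pos: [555.2, -306.0, 221.1]
tool_rot: [[0.355, 0.935, -0.0], [0.935, -0.355, 0.0], [0.0, -0.0, -1.0]]
wrist_force: [-0.1, 0.9, -0.2]
finger_gap: 1.001
```

Run:
```python
from h import *
s=read_state(); R=s['tool_rot']; print(s['eef_pos'],np.degrees(np.arctan2(R[1,0],R[0,0])),'tool d',R.T@(np.array([555.4,-306.2,90])-s['eef_pos']))
a=snap('wrist','w3.png')
```

```text
[ 555.24666696 -306.04797854  221.08433594] 69.1798613047825 tool d [-1.01758879e-01  2.52986256e-01  1.31084230e+02]
```

View pics/w3.png

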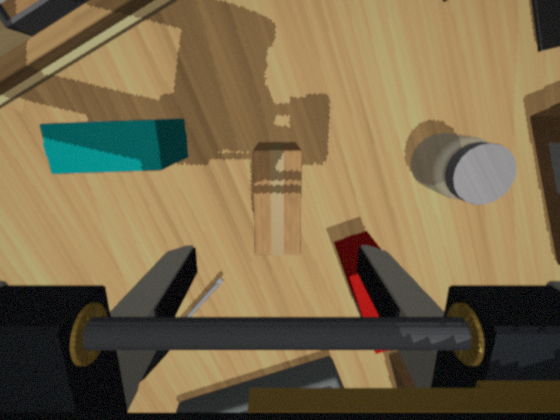

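The carton is centred (u 252–301, mid 277) and square between the open fingers. Nothing is in their way, so I'm descending and gripping high.

Call:
{"api": "step_arm", "payload": {"deltas": [0,0,38,0,0,0,0,0,38,0,0,0,0,0,37,0,0,0,0,0,25,0,0,0,0,0,12,0,0,0,0,0,3,0,0,0,0,0,0,0,0,0,0,0,0,0,0,0]}}

```text
clock: 13.38
eef_pos: [556.0, -306.7, 70.9]
tool_rot: [[0.352, 0.936, 0.003], [0.936, -0.352, -0.002], [-0.001, 0.003, -1.0]]
wrist_force: [-0.2, -0.7, 1.0]
finger_gap: 0.999
```

Call:
{"api": "step_arm", "payload": {"deltas": [0,0,0,0,0,0,0,0,0,0,0,0,0,0,0,0,0,0,0,0,0,0,0,0,0,0,0,0,0,0,0,0,0,0,0,0,0,0,0,0,0,0,0,0,0,0,0,0], "fingers": 0.3, "newtons": 15}}

```text
clock: 14.05
eef_pos: [554.7, -305.8, 68.6]
tool_rot: [[0.352, 0.936, 0.0], [0.936, -0.352, -0.0], [0.0, 0.0, -1.0]]
wrist_force: [2.4, -0.7, 0.9]
finger_gap: 0.473
```

Call:
{"api": "step_arm", "payload": {"deltas": [0,0,0,0,0,0,0,0,0,0,0,0,0,0,0,0,0,0]}}

```text
clock: 14.3
eef_pos: [554.8, -305.8, 68.6]
tool_rot: [[0.352, 0.936, 0.0], [0.936, -0.352, -0.0], [0.0, 0.0, -1.0]]
wrist_force: [1.4, -1.2, -0.2]
finger_gap: 0.475
```

Call:
{"api": "step_arm", "payload": {"deltas": [0,0,-5,0,0,0,0,0,-15,0,0,0,0,0,-30,0,0,0,0,0,-38,0,0,0,0,0,-38,0,0,0,0,0,-20,0,0,0,0,0,-4,0,0,0,0,0,0,0,0,0]}}

```text
clock: 14.97
eef_pos: [555.3, -306.4, 220.5]
tool_rot: [[0.352, 0.936, 0.003], [0.936, -0.352, -0.002], [-0.001, 0.003, -1.0]]
wrist_force: [0.5, -0.4, -2.5]
finger_gap: 0.47
```

Call:
{"api": "step_arm", "payload": {"deltas": [0,0,0,0,0,-4,0,0,0,0,0,-6,0,0,0,0,0,-6,0,0,0,0,0,-6,0,0,0,0,0,-4,0,0,0,0,0,-0.6,0,0,0,0,0,0,0,0,0,0,0,0]}}

```text
clock: 15.63
eef_pos: [553.9, -305.3, 216.6]
tool_rot: [[-0.102, 0.995, -0.003], [0.995, 0.102, 0.002], [0.002, -0.002, -1.0]]
wrist_force: [0.1, 0.0, -2.3]
finger_gap: 0.472
```

Run:
```python
from h import *
s=read_state(); R=s['tool_rot']; print(s['eef_pos'],np.degrees(np.arctan2(R[1,0],R[0,0])),'tool d',R.T@(np.array([469,1,218])-s['eef_pos']),s['wrist_force'],s['finger_gap'])
```

```text
[ 553.87402221 -305.32831229  216.57635847] 95.85917599371433 tool d [313.39443132 -53.16125711  -0.68736498] [ 0.13456099  0.00454066 -2.29797811] 0.4721969708506874
```

Call:
{"api": "step_arm", "payload": {"deltas": [15,-2.5,0,0,0,0,30,-5.1,0,0,0,0,38,-6.5,0,0,0,0,38,-6.5,0,0,0,0,38,-6.5,0,0,0,0,38,-6.5,0,0,0,0,38,-6.5,0,0,0,0,38,-6.5,0,0,0,0]}}

```text
clock: 16.3
eef_pos: [478.7, -37.6, 218.1]
tool_rot: [[-0.102, 0.995, -0.0], [0.995, 0.102, 0.0], [0.0, -0.0, -1.0]]
wrist_force: [0.9, 0.4, -1.9]
finger_gap: 0.475
```

Call:
{"api": "step_arm", "payload": {"deltas": [25,-4.2,0,0,0,0,12,-2,0,0,0,0,3.4,-0.6,0,0,0,0,0,0,0,0,0,0,0,0,0,0,0,0,0,0,0,0,0,0]}}

```text
clock: 16.8
eef_pos: [469.1, -1.0, 218.5]
tool_rot: [[-0.103, 0.995, -0.0], [0.995, 0.103, -0.0], [-0.0, -0.0, -1.0]]
wrist_force: [-0.1, -0.3, -2.2]
finger_gap: 0.471
```

Run:
```python
from h import *
s=read_state(); R=s['tool_rot']; print(s['eef_pos'],np.degrees(np.arctan2(R[1,0],R[0,0])),'tool d',R.T@(np.array([469,1,87])-s['eef_pos']),s['wrist_force'],s['finger_gap'])
print(R)
```

```text
[469.13881459  -1.01444383 218.5347511 ] 95.89856393569933 tool d [2.07890469e+00 9.07514146e-02 1.31533790e+02] [-0.1267269  -0.25656358 -2.19710045] 0.47116691643547265
[[-1.02767594e-01  9.94705387e-01 -1.17395512e-04]
 [ 9.94705287e-01  1.02767528e-01 -4.77291428e-04]
 [-4.62699908e-04 -1.65824028e-04 -9.99999879e-01]]
```

Call:
{"api": "step_arm", "payload": {"deltas": [2,0,15,0,0,0,0,0,30,0,0,0,0,0,25,0,0,0,0,0,12,0,0,0,0,0,3,0,0,0,0,0,0,0,0,0,0,0,0,0,0,0]}}

```text
clock: 17.38
eef_pos: [469.5, 1.8, 134.9]
tool_rot: [[-0.104, 0.995, 0.001], [0.995, 0.104, -0.0], [-0.0, 0.001, -1.0]]
wrist_force: [0.8, -0.2, -2.1]
finger_gap: 0.474
```

Run:
```python
from h import *
s=read_state(); print(s['eef_pos'],s['wrist_force'])
a=snap('scene','s2.png')[120:250,180:340]; cv2.imwrite('pics/s2c.png',cv2.resize(a,None,fx=4.5,fy=4.5,interpolation=cv2.INTER_CUBIC)[:,:,::-1])
```

```text
[469.46580613   1.75064572 134.94365965] [ 0.80827887 -0.22485005 -2.08447661]
```

View pics/s2c.png

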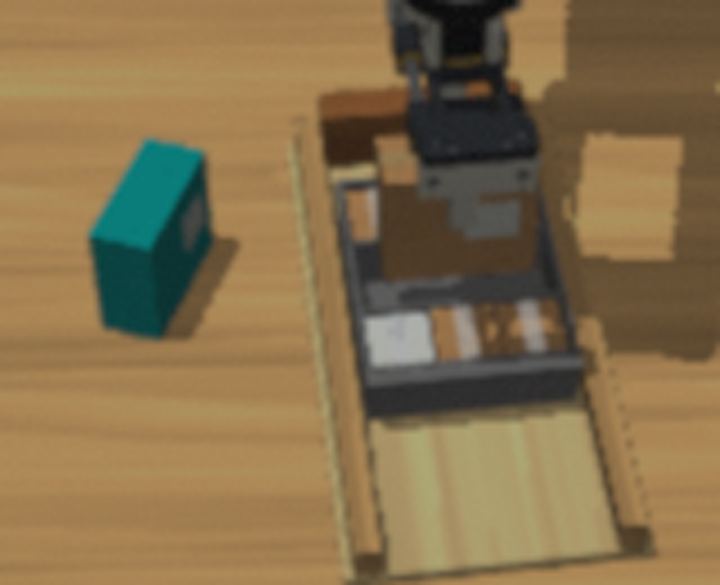

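Run:
```python
from h import *
S=lambda u,v,z: onz('scene',u/4.5+180-.4,v/4.5+120-.4,z)
e=np.array([.9945,.1045,0]);f=np.array([-.1045,.9945,0])
for n,u,v,z in[('cR',383,280,66),('cL',545,270,66),('lipR',367,379,57),('lipL',582,362,57),('fardiv R',365,312,53),('fardiv L',560,296,53)]:
    p=S(u,v,z); print(n,p.round(1),(p@e).round(1),(p@f).round(1))
print(np.array([469.5,1.75,0])@e,np.array([469.5,1.75,0])@f)
```

```text
cR [494.6 -45.2  66. ] 487.2 -96.7
cL [487.4  61.9  66. ] 491.2 10.7
lipR [573.6 -56.4  57. ] 564.6 -116.0
lipL [561.8  81.6  57. ] 567.3 22.5
fardiv R [511.1 -57.4  53. ] 502.2 -110.5
fardiv L [498.9  71.8  53. ] 503.7 19.2
467.10062500000004 -47.322375
```

Carton front face reads 489 and the tray centre about 466–467 along the bay. Half the carton is 22 mm, so it is centred. I'm lowering it.

Call:
{"api": "step_arm", "payload": {"deltas": [0,0,10,0,0,0,0,0,12,0,0,0,0,0,10,0,0,0,0,0,8,0,0,0,0,0,4,0,0,0,0,0,2,0,0,0,0,0,0,0,0,0,0,0,0,0,0,0]}}

```text
clock: 18.1
eef_pos: [468.7, 2.3, 87.7]
tool_rot: [[-0.105, 0.995, 0.0], [0.995, 0.105, 0.0], [0.0, 0.0, -1.0]]
wrist_force: [0.3, -0.0, -2.8]
finger_gap: 0.475
```

Call:
{"api": "step_arm", "payload": {"deltas": [0,0,1.5,0,0,0,0,0,1,0,0,0]}}

```text
clock: 18.27
eef_pos: [469.1, 2.2, 85.6]
tool_rot: [[-0.105, 0.995, 0.001], [0.995, 0.105, -0.0], [-0.0, 0.001, -1.0]]
wrist_force: [-1.0, 0.6, -1.9]
finger_gap: 0.469
```

Call:
{"api": "step_arm", "payload": {"deltas": [0,0,1,0,0,0,0,0,0,0,0,0]}}

```text
clock: 18.43
eef_pos: [468.6, 2.3, 84.1]
tool_rot: [[-0.105, 0.995, 0.0], [0.995, 0.105, 0.0], [0.0, 0.0, -1.0]]
wrist_force: [-0.2, -0.5, -2.3]
finger_gap: 0.473
```

Call:
{"api": "step_arm", "payload": {"deltas": [0,0,0.7,0,0,0,0,0,0,0,0,0]}}

```text
clock: 18.6
eef_pos: [468.5, 2.3, 83.4]
tool_rot: [[-0.105, 0.995, -0.0], [0.995, 0.105, -0.0], [-0.0, -0.0, -1.0]]
wrist_force: [-0.1, -0.4, -3.5]
finger_gap: 0.475
```

Call:
{"api": "step_arm", "payload": {"deltas": [0,0,0.7,0,0,0,0,0,0,0,0,0]}}

```text
clock: 18.77
eef_pos: [468.5, 2.3, 82.6]
tool_rot: [[-0.105, 0.995, -0.0], [0.995, 0.105, 0.0], [0.0, -0.0, -1.0]]
wrist_force: [0.3, -1.2, -2.6]
finger_gap: 0.476
```

Call:
{"api": "step_arm", "payload": {"deltas": [0,0,0.6,0,0,0,0,0,0,0,0,0]}}

```text
clock: 18.93
eef_pos: [468.6, 2.2, 82.5]
tool_rot: [[-0.105, 0.995, 0.0], [0.995, 0.105, -0.0], [-0.0, 0.0, -1.0]]
wrist_force: [-1.7, -0.8, 3.5]
finger_gap: 0.472
```

Call:
{"api": "step_arm", "payload": {"deltas": [0,0,0,0,0,0,0,0,0,0,0,0,0,0,0,0,0,0,0,0,0,0,0,0], "fingers": 0.75}}

```text
clock: 19.27
eef_pos: [468.7, 2.3, 82.2]
tool_rot: [[-0.104, 0.995, 0.0], [0.995, 0.104, 0.0], [-0.0, 0.0, -1.0]]
wrist_force: [0.1, -1.1, 0.5]
finger_gap: 0.709
```

Call:
{"api": "step_arm", "payload": {"deltas": [0,0,-2,0,0,0,0,0,-8,0,0,0,0,0,-20,0,0,0,0,0,-38,0,0,0,0,0,-38,0,0,0,0,0,-38,0,0,0,0,0,0,0,0,0,0,0,0,0,0,0]}}

```text
clock: 19.93
eef_pos: [470.6, 2.1, 230.1]
tool_rot: [[-0.105, 0.994, 0.007], [0.995, 0.105, -0.001], [-0.001, 0.007, -1.0]]
wrist_force: [0.1, 0.5, -0.7]
finger_gap: 0.75
```

Call:
{"api": "step_arm", "payload": {"deltas": [-38,0,0,0,0,0,-38,0,0,0,0,0,-38,0,0,0,0,0,-38,0,0,0,0,0,-38,0,0,0,0,0,-38,0,0,0,0,0,0,0,0,0,0,0,0,0,0,0,0,0]}}

```text
clock: 20.6
eef_pos: [491.3, -225.9, 224.3]
tool_rot: [[-0.101, 0.995, -0.003], [0.995, 0.101, 0.002], [0.002, -0.003, -1.0]]
wrist_force: [0.3, 0.7, -0.5]
finger_gap: 0.744
```

Run:
```python
from h import *
s=read_state(); print(s['clock'],s['eef_pos'],s['wrist_force'],s['finger_gap'])
a=snap('top','t3.png')[175:315,235:345];b=snap('scene','s3.png')[120:260,180:345]
z=lambda i,k:cv2.resize(i,None,fx=k,fy=k,interpolation=cv2.INTER_CUBIC)
cv2.imwrite('pics/f.png',np.hstack([z(a,2.8),z(b,2.8)])[:,:,::-1])
```

```text
20.6 [ 491.34986922 -225.88540319  224.33397753] [ 0.28193557  0.69586213 -0.49072196] 0.7435011848852833
```

View pics/f.png

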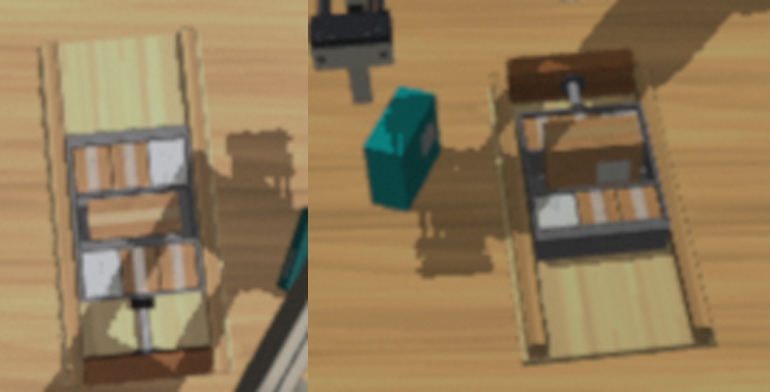

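The carton stands square in the middle compartment with gaps on both sides. The tray's near wall is against the buffer, at (143,300) in the left half. One numeric check, then I hand in.

Run:
```python
from h import *
T=lambda u,v,z: onz('top',u/2.8+235-.4,v/2.8+175-.4,z)
e=np.array([.9945,.1045,0]);f=np.array([-.1045,.9945,0])
c=np.mean([T(u,v,104) for u,v in[(83,207),(178,196),(182,230),(88,239)]],0)
l=(T(67,139,57)+T(187,127,57))/2-101*e
print('carton',c.round(1),'tray',l.round(1),'rel',((c-l)@e).round(1),((c-l)@f).round(1))
hand_in(); print('handed in',read_state()['clock'])
```

```text
carton [466.9   2.3 104. ] tray [465.   -0.5  57. ] rel 2.3 2.6
the job is handed in; nothing more can be done
the job is handed in; nothing more can be done
```

I dragged the tray onto the buffer, set the carton upright in the middle compartment, and handed the job in at about 20.7 s on the robot's clock. No verdict was reported.

- **Tray:** I hooked the closed fingertips behind the far lip and dragged the tray until the buffer made contact at TCP x ≈ 580 mm. Pressing it in about 3.3 mm puts roughly 8 N on the buffer, and I held that for about 0.5 s. The wrist force less friction gave a slightly lower figure, 6–7 N. I then backed off slowly. The fingers lost contact after the tray had sprung back about 1 mm, so I put the remaining buffer force at 4–5 N; I did not measure that directly.
- **Carton:** I gripped it high at 15 N and lowered it to the tray floor, where the wrist force rose by about 6 N. I then released it, lifted and moved the arm clear.
- **Last checks:** The final pictures show the carton upright in the compartment and the tray against the buffer. The carton measured about 2 mm (x) and 3 mm (y) off the tray's centre, inside the 12 and 22 mm allowed. Wrist force was near zero with the fingers clear. I saw no contact with the other objects but did not measure their positions again. No check failed.

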